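# Mount the photogate carrier on the dovetail rail and clamp it

## Robot

A 6-joint arm with a two-finger parallel gripper is mounted at the origin on the work surface. World frame = base frame: x ahead of the robot, y to its left, z up, the work surface at z = 0. Lengths are in m, angles in rad, forces in N, time in s.
With the tool pointing down it reaches from about 0.25 to 0.725 m from the base axis. Payload 4 kg.
Tool frame: the origin (TCP) lies midway between the tips of the shut fingers; the grasp point (between the pads) lies 19 mm behind it; y points along the fingers, z is the direction in which the jaws open and shut, and the axes are right-handed (so a half turn about y gives the same grasp; the last joint's range is limited). The gripper opens to 85 mm and grips with 20 to 120 N. Pads are 22 mm wide; open, the fingers measure 114 mm over their backs; the gripper's body (76 mm by 85 mm) begins 54 mm behind the grasp point. The pads swing forward as they close: fully open they stand 13 mm farther back than shut.
Start: joints at [-1.251, 0.241, 0.005, 1.335, 0, 1.571], TCP at [0.157, -0.475, 0.231] pointing down, gripper open.
Joint ranges: [-2.72, 2.72], [-1.05, 1.87], [-1.09, 1.28], [-1.99, 2.15], [-1.42, 1.44], [-3.14, 3.14]. Speed limits (rad/s): [2.79, 2.79, 3.14, 3.14, 3.14, 3.14].

## Interface

Orientations are given as a unit quaternion [x, y, z, w].
In Python, from workcell import bot gives the robot as it stands. The module is installed in compiled form; this text tells all that it offers.
- The arm moves only by the shell command python3 -m handwheel 'ROWS' [OPENING]. ROWS is JSON, a list of rows, each a list of 6 numbers: the shift along the tool's x, y, z in units of 25 mm (1.0 is 25 mm), then the turn, a rotation vector about the tool's x, y, z in units of 10 degrees (1.0 is 10 degrees). A call has exactly 5 rows; each row is the pose to reach, as a shift and turn from the pose commanded when the call began, along the tool's axes at that moment; what a row does not reach only later rows make up. A row lasts 1/8 s, in which the tool goes at most 62.5 mm and 10.7 degrees, less where a joint would pass 70% of its speed; a pose out of reach is approached as far as the arm can. A call with a gripper value outside its range is refused whole. OPENING is the gripper command: -1 is shut, 1 is fully open, values between are in proportion, set as the call begins (- or left out, the last holds). The fingers move at their own pace and stop on an object; the grip force is fixed at half the most. Time passes only in rows, so rows that repeat a pose let the fingers close, or fill a call up. It gives the time, the measured TCP pose, the force and the opening at its end, in the units of the state.
- bot.get_obs(): the state, without advancing time (a new reading comes with each control period).
- bot.camera(name): name is "scene" or "side" or "wrist"; returns a dict with "color" (480x640x3 uint8, red, green, blue), "fx", "fy", "cx", "cy" (pixels), "rvec" (rotation vector, rad) and "tvec" (3), from world to camera coordinates, as OpenCV has them. Camera axes: x right, y down, z forward; pixel columns grow to the right and rows downward; lengths in m; the calibration is good to about 2 mm. A picture is of the moment at which its call begins. There is no depth.
- bot.job_done(): hands the job in, once; it reports no verdict.
The state is a dict: "clock": time; "joint_pos": joint angles; "joint_vel": joint speeds; "tau": joint torques, N m; "eef_pos": TCP position; "tool_rot": TCP orientation; "ft_force": force on the tool from outside, world axes, zero at the start; "ft_torque": the same for the moment, N m; "grip_width": finger opening in m.
Only numpy, scipy, OpenCV 4.12 (cv2) and the standard library are available. Lean on these libraries where they do the work, as an engineer would, in place of code of your own. Each camera call takes 0.05 s, during which the arm holds its last target.

## Task

Slide the loose photogate carrier onto the aluminium dovetail rail from the rail's free, tapered end, and push it fully home until it touches the dark stop block at the other end. Then tighten its clamp: turn the black bar knob on the carrier's side clockwise (seen from above) as far as it will go, and let go, leaving the carrier home against the stop. Leave the steel weight, the clear beaker and the wooden block where they stand.

Things in the scene. Friction and masses are not known exactly. Their poses are not given: they have to be found in the camera images.
- rail: Aluminium dovetail rail 230 mm long, fixed on the bench by two dark feet (35 x 100 x 12 mm, at x +-67). Origin on the bench under its middle; x runs along it from free end to stop (x -120 to 110 mm), z up. Dovetail at z 30 to 46 mm: top 42 mm wide, underside 26 mm; web below it 24 mm wide. A carrier on it rides with its underside 32 mm above the bench.
- rail_end (a point): Centre of the rail's free end, 38 mm above the bench, at rail x = -120 mm; the rail's axes. The dovetail tapers here as a lead-in: at the very end only 30 mm wide on top and z 33 to 42 mm, full size from 22 mm further in.
- rail_stop (a point): Centre of the stop block's inner face at rail x = +95 mm, 46 mm above the bench; the rail's axes. The dark steel stop is 15 mm thick, 60 mm wide and reaches 72 mm above the bench. With the carrier's end face touching it, the carrier's origin is at rail x = 55 mm.
- carrier: Loose photogate carrier, about 0.45 kg (varies). It starts upright on the bench to the robot's right (-y) of the rail's free end, its x axis within 0.7 rad of the rail's, knob side away from the robot. Origin: centre of underside; x along its slot, z up. Aluminium body 80 (x) x 72 (y) x 26 mm. On its +y side a black fork: y 36 to 92, x +-22, up to z 22 mm.
- carrier_slot (a point): Centre of the carrier's slot roof, 14 mm above its underside, on its centre; the carrier's axes. The slot runs through along x, open below: 31 mm wide at the underside, 45 mm at the roof. On the rail it has 1.5 mm of play to each side and can lift about 3 mm.
- carrier_block (a point): Middle of the plain aluminium block to grip, 65 mm above the carrier's underside, on its centre; the carrier's axes. The block is 56 mm (x) by 24 mm (y) and spans 26 to 84 mm above the underside.
- knob_grip (a point): Point on the clamp knob's upright axis, 38 mm above the carrier's underside, 66 mm to the -y side of its centre. Black bar 46 x 12 mm, spanning 22 to 45 mm above the underside; thin post below it (12 mm dia.); ledge top under it at 11 mm (y -31 to -88, x +-24). At joint value q the bar's length lies q - 0.7 rad clockwise (from above) of the carrier's y axis.
- clamp_knob (a joint): Turn of the clamp knob, rad: 0 fully loose, growing clockwise seen from above, 1.4 at its end (fully tight). It drives a steel jaw against the dovetail, which bites from about 1.1 rad. Stiff: about 0.12 N m, about 0.2 N m when biting, more only at its end stop; stays where it is left. Starts loose, between 0 and 0.3.
- weight: Bystander: dark steel weight, 84 mm dia., 28 mm high with a stub to 50 mm. Origin: centre of its underside.
- beaker: Bystander: clear plastic beaker, 90 mm dia., 100 mm high. Origin: centre of its underside.
- wood_block: Bystander: wooden block 70 x 160 x 30 mm lying flat. Origin: centre of its underside.
Mind the look-alikes: they are no part of the job. What is shaped like the carrier but orange or turquoise is not meant.

How it is judged:
By the outcome, as a careful person would: the job done as asked, in the order asked, and still so for the second after the job is handed in, with the robot touching nothing.
It also fails if it takes over 61 s, if anything falls off the work surface, if the arm or the gripper's body presses on something with over 40 N, if the wrist force passes 120 N, or if a joint passes its speed limit or range.

## Working session

There is one attempt and no reset: what is moved stays moved. The work goes in short steps, Python scripts to look and compute and a shell command to move; the robot and the scene stay as the last step left them, time stands still between calls to the robot, and variables do not carry over. Pictures are saved under pics/ and viewed, and the job is handed in when it is done.

```bash
mkdir -p pics; cat > h.py <<'E'
import numpy as np, cv2
from workcell import bot
from scipy.spatial.transform import Rotation as R
def snap(name,fn):
    c=bot.camera(name); cv2.imwrite('pics/'+fn+'.png',c['color'][:,:,::-1]); np.savez('pics/'+fn+'.npz',**c); return c
def load(fn): return dict(np.load('pics/'+fn+'.npz'))
def ray(c,u,v,z):
    Rm=cv2.Rodrigues(np.array(c['rvec'],float))[0]; t=np.array(c['tvec'],float).ravel()
    o=-Rm.T@t; d=Rm.T@np.array([(u-c['cx'])/c['fx'],(v-c['cy'])/c['fy'],1.])
    return o+d*(z-o[2])/d[2]
def proj(c,p):
    Rm=cv2.Rodrigues(np.array(c['rvec'],float))[0]; q=Rm@np.array(p)+np.array(c['tvec']).ravel()
    return float(c['fx']*q[0]/q[2]+c['cx']),float(c['fy']*q[1]/q[2]+c['cy'])
def st():
    o=bot.get_obs(); print({k:np.round(o[k],4).tolist() for k in ('clock','joint_pos','eef_pos','tool_rot','ft_force','ft_torque','grip_width')}); print(np.round(R.from_quat(o['tool_rot']).as_matrix(),3)); return o
E
python3 - <<'E'
from h import *
for n in ('scene','side','wrist'):
    c=snap(n,n+'0'); print(n,c['fx'],np.round(c['rvec'],3),np.round(c['tvec'],3))
st()
E
```

```text
scene 570.4755719637926 [ 1.036  2.285 -1.184] [ 0.376 -0.174  1.528]
side 508.855363408013 [ 0.829 -2.501  1.174] [0.461 0.269 0.944]
wrist 368.9773700436315 [-2.366  1.71   0.231] [-0.498 -0.034  0.378]
{'clock': 0.15, 'joint_pos': [-1.251, 0.2413, 0.004, 1.3352, -0.0, 1.5708], 'eef_pos': [0.157, -0.4742, 0.2306], 'tool_rot': [-0.1127, 0.6987, -0.6975, 0.1125], 'ft_force': [0.8125, 0.3996, -0.3388], 'ft_torque': [0.0137, 0.0386, -0.0127], 'grip_width': 0.0856}
[[-0.949 -0.001  0.314]
 [-0.314  0.002 -0.949]
 [ 0.    -1.    -0.002]]
```

View pics/scene0.png

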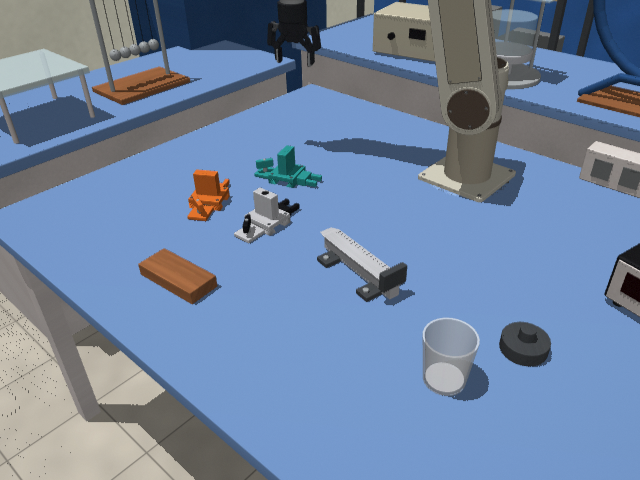

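View pics/side0.png

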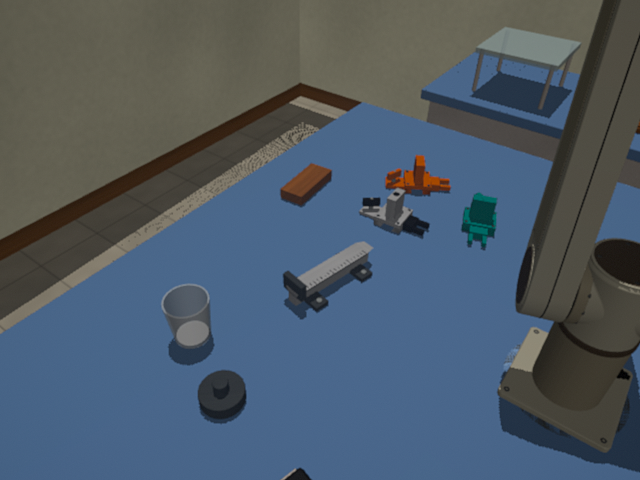

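View pics/wrist0.png

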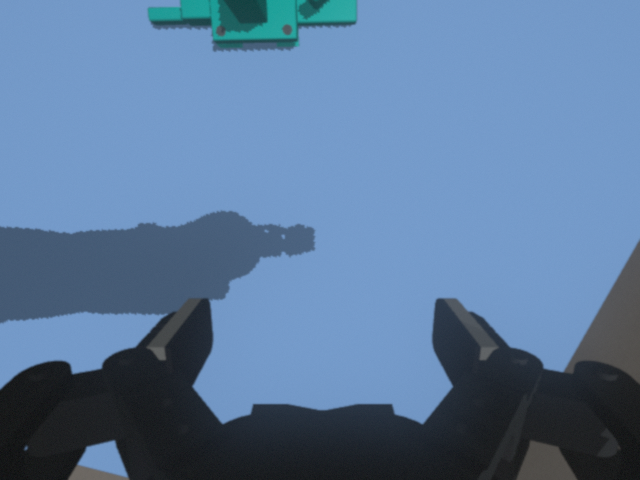

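Candidates in the scene view are orange (207,192), turquoise (287,168) and bare aluminium with a black knob and fork (265,212). Only the aluminium one fits the description. I'll confirm it in an enlarged crop.

```bash
python3 - <<'E'
from h import *
a=load('scene0')['color'][170:310,180:420,::-1]; cv2.imwrite('pics/cropA.png',cv2.resize(a,(800,467),interpolation=cv2.INTER_CUBIC))
a=load('side0')['color'][170:320,270:450,::-1]; cv2.imwrite('pics/cropB.png',cv2.resize(a,(720,600),interpolation=cv2.INTER_CUBIC))
E
```

```text
(no output)
```

View pics/cropA.png

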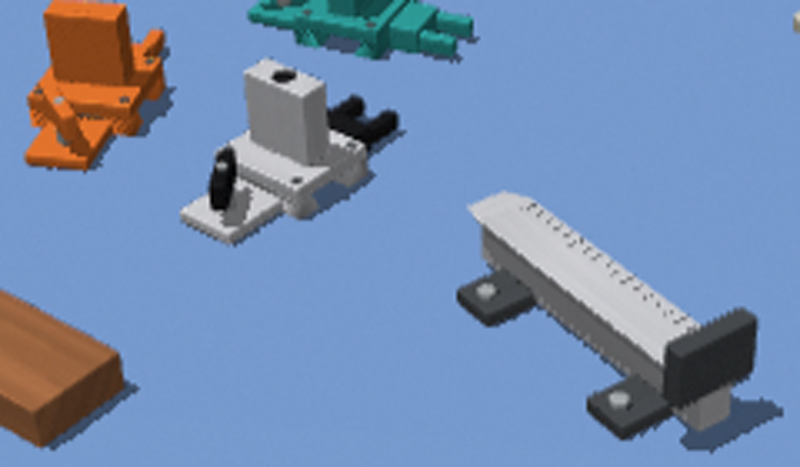

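View pics/cropB.png

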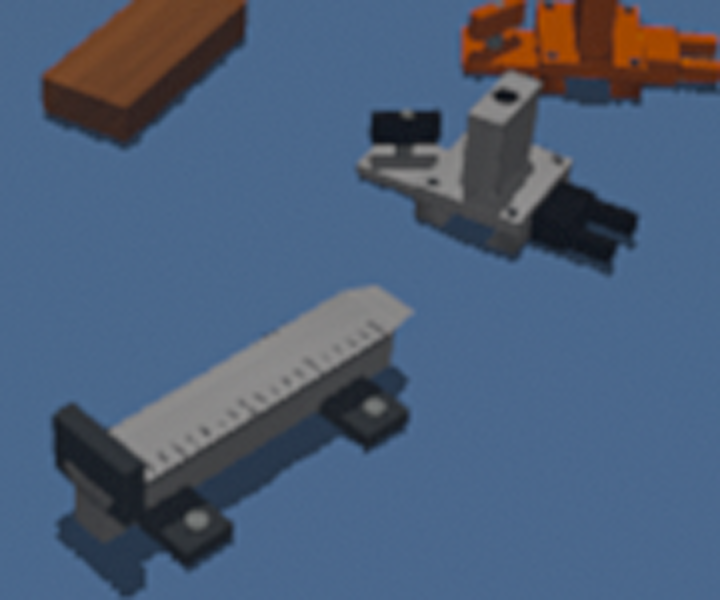

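```bash
python3 - <<'E'
from h import *
a=load('scene0');b=load('side0')
A=lambda x,y,z:np.round(ray(a,180+x/3.333,170+y/3.333,z),4)
B=lambda x,y,z:np.round(ray(b,270+x/4,170+y/4,z),4)
print('hole',A(285,76,.084),B(506,96,.084))
print('tip1',A(469,208,.042),B(375,287,.042),'tip2',A(503,192,.042),B(412,310,.042))
print('stop corners',A(755,312,.072),A(667,342,.072),B(58,410,.072),B(135,475,.072))
print('block top',A(246,68,.084),A(268,59,.084),A(327,78,.084),A(303,88,.084))
print('block topB',B(470,112,.084),B(514,72,.084),B(542,84,.084),B(498,124,.084))
print('knob top', A(222,150,.045),B(405,115,.045))
for n in 'scene','side','wrist':
    c=load(n+'0');Rm=cv2.Rodrigues(c['rvec'])[0];print(n,-Rm.T@c['tvec'])
E
```

```text
hole [ 0.502  -0.2422  0.084 ] [ 0.5017 -0.2392  0.084 ]
tip1 [ 0.4938 -0.0802  0.042 ] [ 0.4925 -0.0781  0.042 ] tip2 [ 0.4652 -0.0755  0.042 ] [ 0.4645 -0.0735  0.042 ]
stop corners [0.4965 0.1473 0.072 ] [0.5521 0.1254 0.072 ] [0.554  0.1375 0.072 ] [0.4931 0.1509 0.072 ]
block top [ 0.5121 -0.2708  0.084 ] [ 0.4937 -0.2682  0.084 ] [ 0.4852 -0.2182  0.084 ] [ 0.5051 -0.2212  0.084 ]
block topB [ 0.5109 -0.2107  0.084 ] [ 0.5108 -0.2655  0.084 ] [ 0.4902 -0.2644  0.084 ] [ 0.4908 -0.2101  0.084 ]
knob top [ 0.5552 -0.2531  0.045 ] [ 0.5676 -0.2327  0.045 ]
scene [1.24846513 0.61870051 0.75171226]
side [0.04977461 0.72227896 0.80743867]
wrist [ 0.21968575 -0.45314941  0.37288487]
```

The crops confirm that the aluminium carrier at scene (265,193) is the right one: bare metal, black bar knob, black fork towards the robot. The two views agree to about 3 mm. The block is near (0.502,-0.241), the rail tip near (0.479,-0.077), and the rail yaw is about 79°. Next I'll move the wrist camera over the carrier.

```bash
python3 -m handwheel '[[-1.6,0,-0.2,0,-0.8,0],[-3.2,0,-0.4,0,-1.6,0],[-4.8,0,-0.6,0,-2.4,0],[-6.4,0,-0.8,0,-3.2,0],[-8,0,-1.1,0,-4,0]]' -0.1; python3 -c "
from h import *
st()"
```

```text
clock: 0.78
eef_pos: [0.3394, -0.3849, 0.2309]
tool_rot: [-0.346, 0.617, -0.617, 0.346]
ft_force: [0.6, -0.9, -1.4]
grip_width: 0.0386
{'clock': 0.775, 'joint_pos': [-0.8481, 0.2674, 0.0395, 1.3435, -0.0001, 1.2711], 'eef_pos': [0.3394, -0.3849, 0.2309], 'tool_rot': [-0.346, 0.6169, -0.6165, 0.3459], 'ft_force': [0.5996, -0.8575, -1.4177], 'ft_torque': [-0.0327, 0.0065, 0.0103], 'grip_width': 0.0386}
[[-0.521 -0.     0.853]
 [-0.853  0.    -0.521]
 [-0.    -1.    -0.001]]
```

```bash
python3 -m handwheel '[[-1.6,0,1,0,-0.9,0],[-3.2,0,2,0,-1.8,0],[-4.8,0,3,0,-2.7,0],[-6.4,0,4,0,-3.6,0],[-6.4,0,4,0,-3.6,0]]' ; python3 -c "
from h import *
st(); snap('wrist','w1')"
```

```text
clock: 1.4
eef_pos: [0.5099, -0.3, 0.2301]
tool_rot: [-0.52, 0.48, -0.479, 0.52]
ft_force: [-0.0, 0.6, -0.2]
grip_width: 0.0385
{'clock': 1.4, 'joint_pos': [-0.532, 0.4272, 0.2666, 1.4112, 0.0005, 0.9585], 'eef_pos': [0.5099, -0.3, 0.2301], 'tool_rot': [-0.5196, 0.4799, -0.4791, 0.5198], 'ft_force': [-0.0258, 0.6218, -0.1881], 'ft_torque': [-0.0268, 0.0018, -0.0237], 'grip_width': 0.0385}
[[ 0.08  -0.001  0.997]
 [-0.997  0.001  0.08 ]
 [-0.001 -1.    -0.001]]
```

View pics/w1.png

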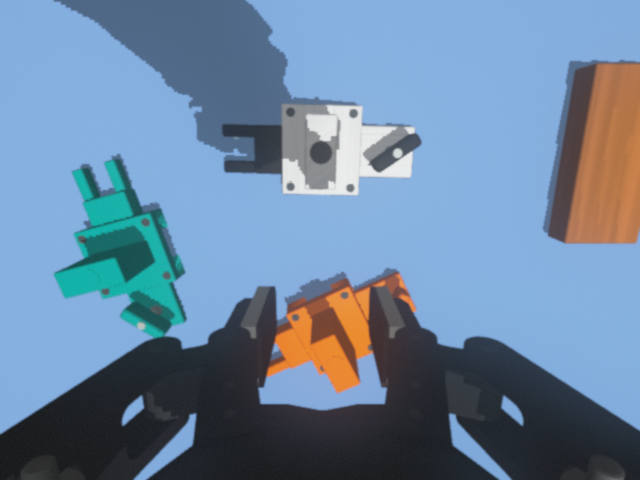

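The wrist view shows the aluminium carrier with its hole at (320,152), screws at (290,112), (354,113), (290,187) and (351,188), and the knob pin at (397,153).

```bash
python3 - <<'E'
from h import *
c=load('w1')
s=[ray(c,u,v,.026)[:2] for u,v in ((290.5,112),(354,113),(290.5,187),(351,188))]
print('screws mean',np.mean(s,0)); d=(s[0]-s[2]+s[1]-s[3]); print('yaw',np.degrees(np.arctan2(d[1],d[0]))); d=s[0]-s[1]+s[2]-s[3];print('yaw from y',np.degrees(np.arctan2(d[1],d[0]))-90)
print('hole',ray(c,320.5,152,.084)); k=ray(c,397,153,.045);print('knob',k, np.linalg.norm(k[:2]-np.mean(s,0)))
e=ray(c,372,165,.045)-ray(c,420,140,.045); print('bar yaw',np.degrees(np.arctan2(e[1],e[0])))
o=[ray(c,u,v,.026)[:2] for u,v in ((282,104),(363,105),(281,193),(359,195))];print('body corners',np.round(o,4),np.mean(o,0))
E
```

```text
screws mean [ 0.5039816  -0.24102915]
yaw 93.32828812916068
yaw from y -266.36110349913685
hole [ 0.50335793 -0.24062068  0.084     ]
knob [ 0.56909271 -0.23717204  0.045     ] 0.06522525224448059
bar yaw -147.98655886092945
body corners [[ 0.466  -0.2036]
 [ 0.5375 -0.1988]
 [ 0.4691 -0.2822]
 [ 0.5423 -0.2783]] [ 0.50372104 -0.24074653]
```

```bash
python3 -m handwheel '[[-1.2,0,0,0,0.1,0],[-2.4,0,-0.06,0,0.1,0],[-2.4,1.5,-0.06,0,0.1,0],[-2.4,3,-0.06,0,0.1,0],[-2.4,4.0,-0.06,0,0.1,0]]' 0.15; python3 -m handwheel '[[0,0.8,0,0,0,0],[0,1.6,0,0,0,0],[0,2.4,0,0,0,0],[0,3.0,0,0,0,0],[0,3.25,0,0,0,0]]';python3 -c "
from h import *
st(); snap('side','s2'); snap('wrist','w2')
a=load('s2')['color'][120:270,300:500,::-1]; cv2.imwrite('pics/s2c.png',cv2.resize(a,(800,600)))"
```

```text
clock: 2.08
eef_pos: [0.4993, -0.2426, 0.1296]
tool_rot: [0.514, -0.487, 0.485, -0.513]
ft_force: [0.6, -0.5, 0.1]
grip_width: 0.049
clock: 2.7
eef_pos: [0.5004, -0.2425, 0.0492]
tool_rot: [0.514, -0.486, 0.485, -0.514]
ft_force: [-0.2, -0.4, 0.7]
grip_width: 0.0492
{'clock': 2.7, 'joint_pos': [-0.4513, 0.4934, -0.127, 0.952, -0.0001, 1.0629], 'eef_pos': [0.5004, -0.2425, 0.0492], 'tool_rot': [0.5142, -0.4862, 0.4851, -0.5137], 'ft_force': [-0.1947, -0.4334, 0.7256], 'ft_torque': [-0.0045, -0.0385, 0.0181], 'grip_width': 0.0492}
[[ 0.057 -0.002  0.998]
 [-0.998  0.001  0.057]
 [-0.001 -1.    -0.001]]
```

View pics/s2c.png

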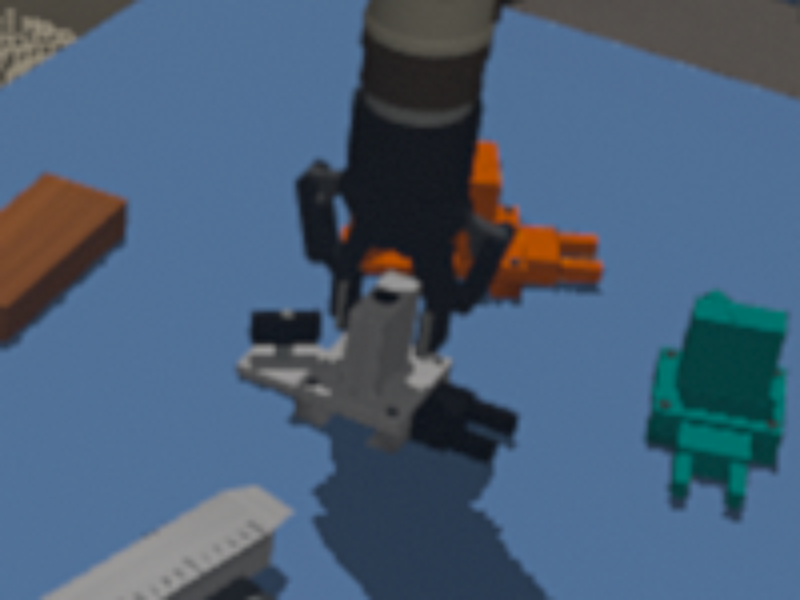

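View pics/w2.png

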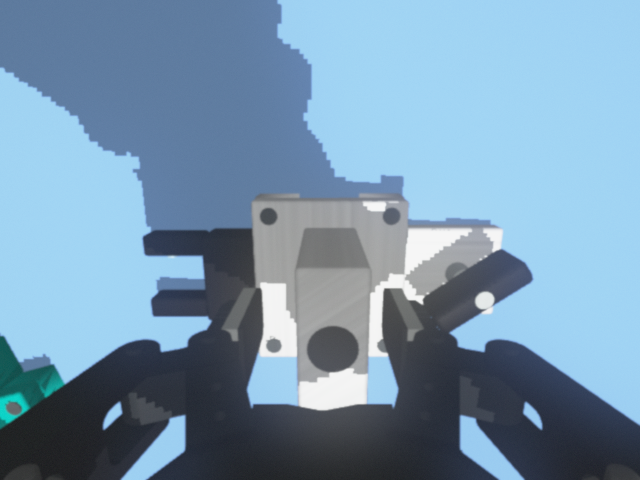

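Both views show the block standing between the pads, about 3 mm off centre, and the knob clear of the fingers. I'll centre the gripper and close it.

```bash
python3 -m handwheel '[[0,0,0.1,0,0,0],[0,0,0.1,0,0,0],[0,0,0.1,0,0,0],[0,0,0.1,0,0,0],[0,0,0.1,0,0,0]]' -1; python3 -m handwheel '[[0,-0.2,0,0,0,0],[0,-0.6,0,0,0,0],[0,-1.1,0,0,0,0],[0,-1.6,0,0,0,0],[0,-2.0,0,0,0,0]]';python3 -c "
from h import *
st(); snap('side','s3'); snap('wrist','w3');snap('scene','c3')
"
```

```text
clock: 3.42
eef_pos: [0.5044, -0.2426, 0.0509]
tool_rot: [-0.514, 0.485, -0.486, 0.514]
ft_force: [-2.4, -1.1, 4.9]
grip_width: 0.0234
clock: 4.05
eef_pos: [0.5044, -0.2423, 0.1013]
tool_rot: [-0.514, 0.485, -0.486, 0.514]
ft_force: [-0.0, -0.6, -6.5]
grip_width: 0.0233
{'clock': 4.05, 'joint_pos': [-0.4479, 0.4432, -0.0554, 1.071, 0.0, 1.0649], 'eef_pos': [0.5044, -0.2423, 0.1013], 'tool_rot': [-0.5141, 0.4849, -0.4857, 0.5144], 'ft_force': [-0.04, -0.6458, -6.4864], 'ft_torque': [-0.0529, 0.0367, 0.0326], 'grip_width': 0.0233}
[[ 0.058  0.001  0.998]
 [-0.998 -0.     0.058]
 [ 0.001 -1.     0.001]]
```

View pics/w3.png

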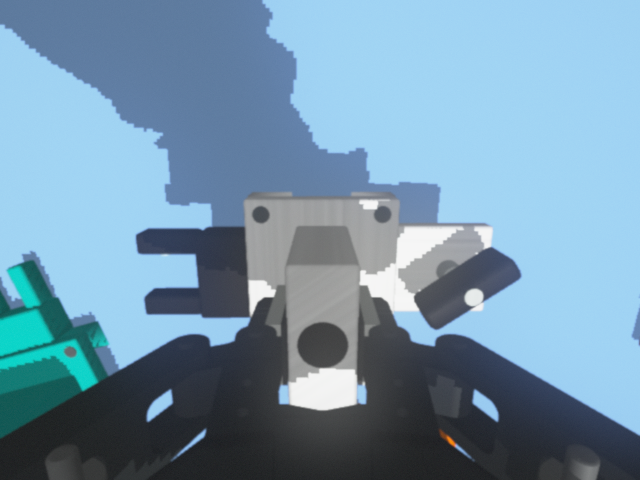

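View pics/s3.png

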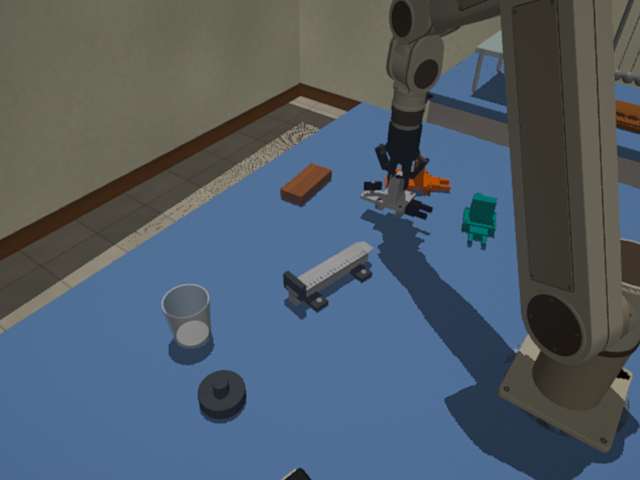

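The carrier is gripped (23 mm opening, 6.5 N weight) and looks level. Next I'll turn it to the rail's heading, move behind the tip at height, and measure the rail with the wrist camera.

```bash
python3 -m handwheel '[[0,-1,0,0,0,0],[-0.5,-2,-0.5,0,0.4,0],[-1,-3,-1,0,0.9,0],[-1.5,-3.7,-1.5,0,1.3,0],[-2.0,-4,-1.8,0,1.45,0]]'; python3 -m handwheel '[[0,0,0,0,0,0],[0,0,0,0,0,0],[0,0,0,0,0,0],[0,0,0,0,0,0],[0,0,0,0,0,0]]'; python3 -c "
from h import *
st(); snap('wrist','w4')
"
```

```text
clock: 4.82
eef_pos: [0.4557, -0.1946, 0.2009]
tool_rot: [0.448, -0.546, 0.547, -0.449]
ft_force: [-0.1, -0.2, -6.6]
grip_width: 0.0231
clock: 5.45
eef_pos: [0.4562, -0.195, 0.1997]
tool_rot: [-0.449, 0.547, -0.546, 0.449]
ft_force: [0.3, -0.4, -7.0]
grip_width: 0.0231
{'clock': 5.45, 'joint_pos': [-0.4039, 0.2496, -0.0666, 1.2552, -0.0, 1.3621], 'eef_pos': [0.4562, -0.195, 0.1997], 'tool_rot': [-0.449, 0.5465, -0.5462, 0.4488], 'ft_force': [0.3452, -0.3737, -6.9725], 'ft_torque': [-0.0357, 0.0486, 0.007], 'grip_width': 0.0231}
[[-0.194 -0.001  0.981]
 [-0.981  0.    -0.194]
 [-0.    -1.    -0.001]]
```

View pics/w4.png

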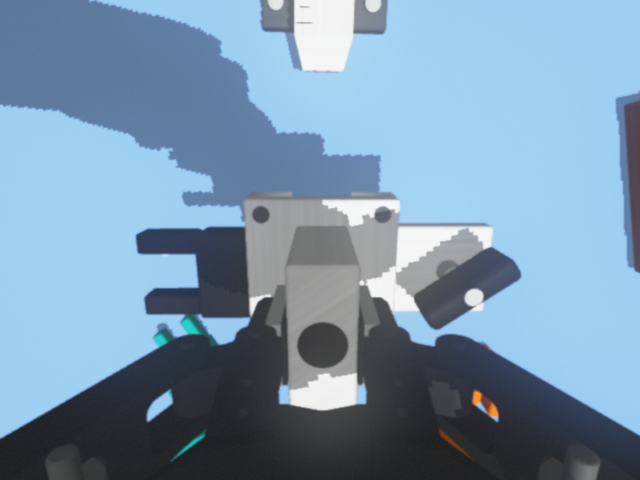

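```bash
python3 -m handwheel '[[-0.5,-0.5,0,0,0,0],[-1,-1,0,0,0,0],[-1.7,-1.2,0,0,0,0],[-2.0,-1.2,0,0,0,0],[-2.0,-1.2,0,0,0,0]]'; python3 -c "
from h import *
st(); snap('wrist','w5'); snap('side','s5'); snap('scene','c5')
a=load('w5')['color'][0:260,160:480,::-1]; cv2.imwrite('pics/w5c.png',cv2.resize(a,(736,598),interpolation=cv2.INTER_CUBIC))
a=load('s5')['color'][210:330,260:420,::-1]; cv2.imwrite('pics/s5c.png',cv2.resize(a,(800,600),interpolation=cv2.INTER_CUBIC))
a=load('c5')['color'][210:310,300:420,::-1]; cv2.imwrite('pics/c5c.png',cv2.resize(a,(720,600),interpolation=cv2.INTER_CUBIC))
"
```

```text
clock: 6.12
eef_pos: [0.4658, -0.1448, 0.2299]
tool_rot: [-0.45, 0.546, -0.546, 0.449]
ft_force: [0.0, -0.8, -7.0]
grip_width: 0.0229
{'clock': 6.125, 'joint_pos': [-0.3013, 0.2175, -0.0286, 1.3251, -0.0003, 1.4628], 'eef_pos': [0.4658, -0.1448, 0.2299], 'tool_rot': [-0.4496, 0.546, -0.5458, 0.4493], 'ft_force': [0.0017, -0.7798, -7.0063], 'ft_torque': [-0.0962, 0.0639, -0.0006], 'grip_width': 0.0229}
[[-0.192 -0.001  0.981]
 [-0.981 -0.    -0.192]
 [ 0.    -1.    -0.   ]]
```

View pics/w5c.png

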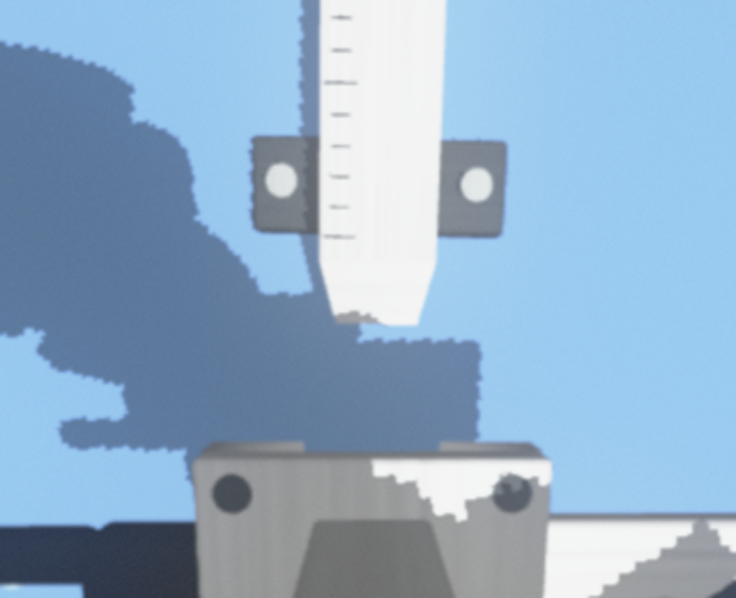

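View pics/s5c.png

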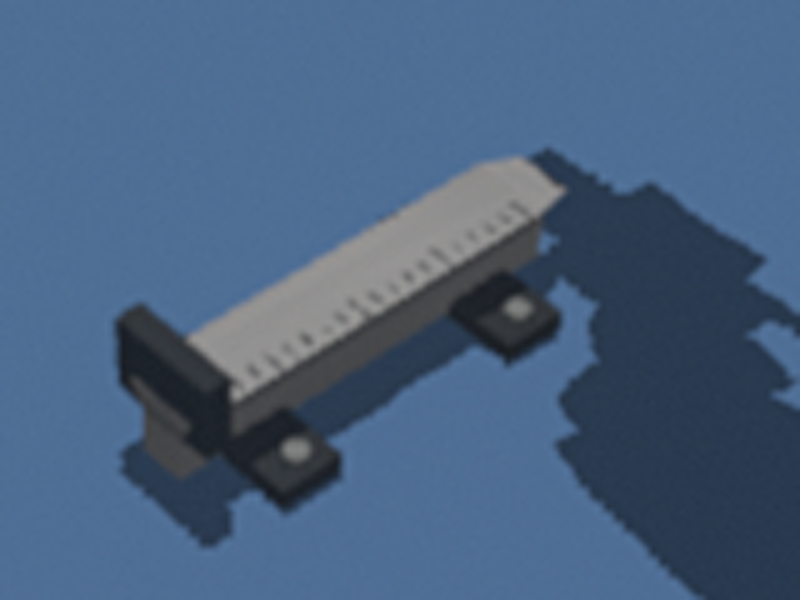

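View pics/c5c.png

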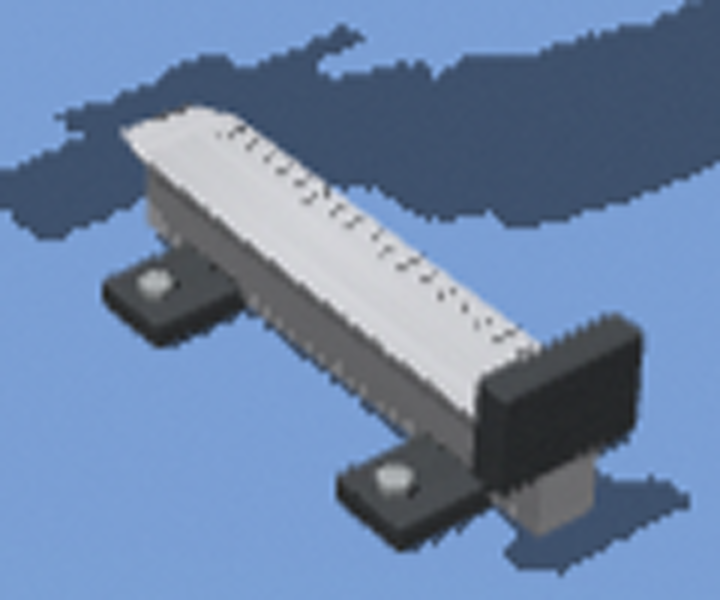

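```bash
python3 - <<'E'
from h import *
c=load('w5');s=load('s5');a=load('c5')
W=lambda x,y,z: ray(c,160+x/2.3,y/2.3,z)[:2]
L0,L1=W(320,10,.046),W(320,262,.046); R0,R1=W(445,10,.046),W(436,262,.046)
print('widths',np.linalg.norm(L0-R0),np.linalg.norm(L1-R1))
m0,m1=(L0+R0)/2,(L1+R1)/2; d=m0-m1; print('m0',m0,'m1',m1,'yaw',np.degrees(np.arctan2(d[1],d[0])))
t=(W(337,323,.042)+W(418,325,.042))/2; print('tip',t,np.linalg.norm(W(337,323,.042)-W(418,325,.042)),'d(m1,tip)',np.linalg.norm(t-m1))
B1,B2=W(281,181,.012),W(477,185,.012); v=B1-B2; print('feet yaw',np.degrees(np.arctan2(v[1],v[0]))-90, 'mid',(B1+B2)/2)
# fixed cams
S=lambda x,y,z: ray(s,260+x/5,210+y/5,z)[:2]
A=lambda x,y,z: ray(a,300+x/6,210+y/6,z)[:2]
for n,p in dict(S_tip=(S(523,157,.042),S(566,190,.042)),A_tip=(A(123,131,.042),A(200,106,.042)),
  S_rail_stop=(S(188,340,.046),S(240,400,.046)),A_rail_stop=(A(472,415,.046),A(540,345,.046)),S_stoptop_in=(S(140,305,.072),S(230,378,.072)),A_full=(A(147,163,.046),A(240,118,.046))).items(): print(n,np.round(p,4).tolist(),np.round((p[0]+p[1])/2,4),round(float(np.linalg.norm(p[0]-p[1])),4))
for z in (.203,.2055,.207):
  f=(W(193,458,z)+W(551,458,z))/2; print('carrier front',z,f,np.linalg.norm(W(193,458,z)-W(551,458,z)))
q=W(193,458,.2055)-W(551,458,.2055);print('carrier yaw',np.degrees(np.arctan2(q[1],q[0]))-90)
o=bot.get_obs();Rm=R.from_quat(o['tool_rot']).as_matrix();print(o['eef_pos'])
E
```

```text
widths 0.04237074898096855 0.042217049278195036
m0 [0.50113897 0.02173508] m1 [ 0.48414406 -0.0573425 ] yaw 77.87080336654688
tip [ 0.47981607 -0.07865221] 0.03040107548174335 d(m1,tip) 0.021744774741987227
feet yaw 77.77171041677462 mid [ 0.49078724 -0.02628654]
S_tip [[0.4916, -0.0803], [0.4632, -0.0723]] [ 0.4774 -0.0763] 0.0295
A_tip [[0.4924, -0.082], [0.4619, -0.0713]] [ 0.4771 -0.0767] 0.0324
S_rail_stop [[0.5388, 0.1132], [0.4995, 0.1283]] [0.5191 0.1207] 0.0421
A_rail_stop [[0.5436, 0.1167], [0.4996, 0.1116]] [0.5216 0.1142] 0.0442
S_stoptop_in [[0.551, 0.1296], [0.4949, 0.1411]] [0.523  0.1353] 0.0573
A_full [[0.5061, -0.058], [0.4627, -0.0512]] [ 0.4844 -0.0546] 0.0439
carrier front 0.203 [ 0.47302442 -0.10421163] 0.07169732180812678
carrier front 0.2055 [ 0.47310238 -0.10384552] 0.07063817815387752
carrier front 0.207 [ 0.47314916 -0.10362585] 0.07000269196132795
carrier yaw 78.87220050456733
[ 0.46558185 -0.14590152  0.22961993]
```

The measurements are consistent: rail width 42.3 mm, taper 21.7 mm, tip width 30.4 mm, and rail yaw about 77.8° from three sources. The carrier needs another 1° of turn. I'll descend to about 15 mm before the tip and compare again from close up, because the fixed cameras put the tip about 3 mm to one side of where the wrist camera does.

```bash
python3 -m handwheel '[[-0.3,1,0,0,0.11,0],[-0.45,2.2,0,0,0.11,0],[-0.45,3.6,0,0,0.11,0],[-0.45,4.8,0,0,0.11,0],[-0.45,5.7,0,0,0.11,0]]'; python3 -m handwheel '[[0,0,0,0,0,0],[0,0,0,0,0,0],[0,0,0,0,0,0],[0,0,0,0,0,0],[0,0,0,0,0,0]]'; python3 -c "
from h import *
st(); snap('wrist','w6'); snap('side','s6'); snap('scene','c6')
a=load('w6')['color'][0:260,160:480,::-1]; cv2.imwrite('pics/w6c.png',cv2.resize(a,(736,598),interpolation=cv2.INTER_CUBIC))
a=load('s6')['color'][180:300,310:470,::-1]; cv2.imwrite('pics/s6c.png',cv2.resize(a,(800,600),interpolation=cv2.INTER_CUBIC))
a=load('c6')['color'][170:290,260:400,::-1]; cv2.imwrite('pics/c6c.png',cv2.resize(a,(700,600),interpolation=cv2.INTER_CUBIC))
"
```

```text
clock: 6.9
eef_pos: [0.4672, -0.1351, 0.0859]
tool_rot: [-0.444, 0.551, -0.55, 0.443]
ft_force: [-1.0, -1.0, -6.6]
grip_width: 0.0234
clock: 7.52
eef_pos: [0.4684, -0.1348, 0.0881]
tool_rot: [0.443, -0.55, 0.551, -0.444]
ft_force: [-0.1, 0.8, -6.7]
grip_width: 0.0231
{'clock': 7.525, 'joint_pos': [-0.2803, 0.3292, -0.2711, 0.9694, 0.0, 1.5047], 'eef_pos': [0.4684, -0.1348, 0.0881], 'tool_rot': [0.4435, -0.5503, 0.5509, -0.4439], 'ft_force': [-0.0813, 0.7655, -6.698], 'ft_torque': [-0.0078, 0.0034, 0.0082], 'grip_width': 0.0231}
[[-0.213  0.001  0.977]
 [-0.977 -0.    -0.213]
 [ 0.    -1.     0.001]]
```

View pics/w6c.png

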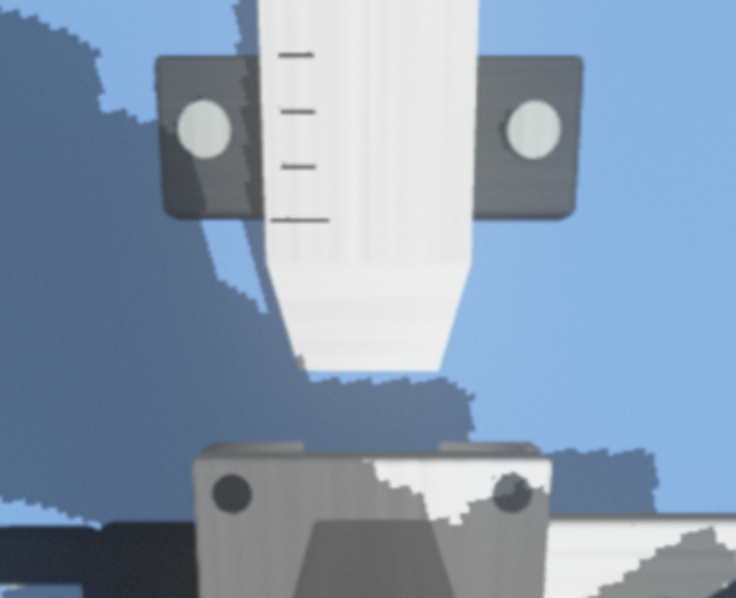

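View pics/s6c.png

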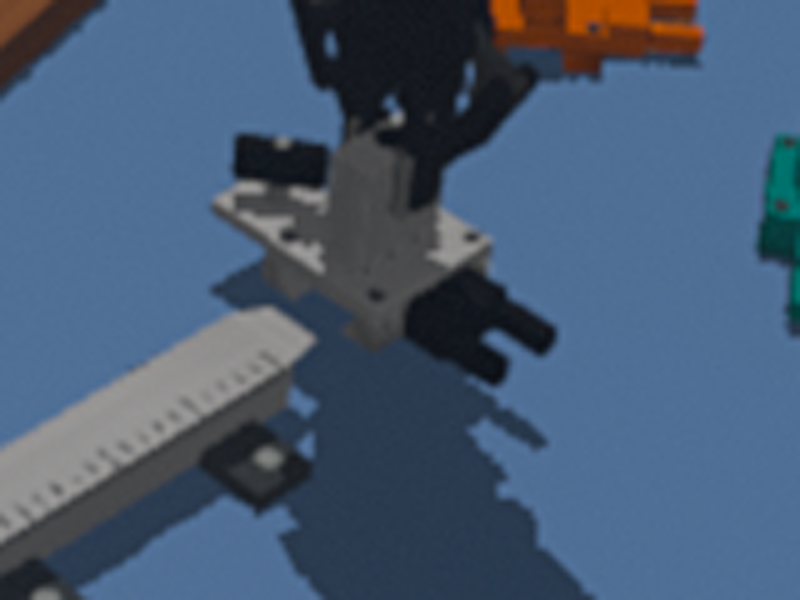

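View pics/c6c.png

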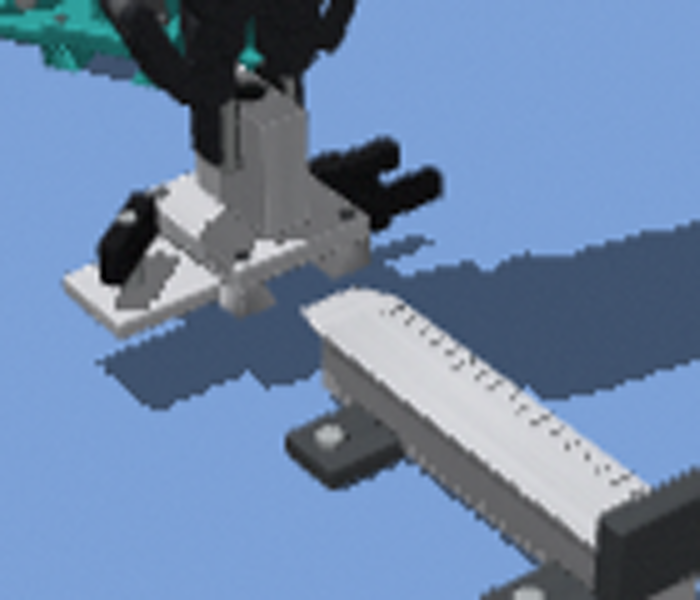

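```bash
python3 - <<'E'
from h import *
s=load('s6');a=load('c6');s0=load('side0');a0=load('scene0')
def tri(c1,p1,c2,p2):
    P=[]
    for c,p in((c1,p1),(c2,p2)):
        Rm=cv2.Rodrigues(c['rvec'])[0];K=np.array([[c['fx'],0,c['cx']],[0,c['fy'],c['cy']],[0,0,1]]);P.append(K@np.c_[Rm,c['tvec'].ravel()])
    X=cv2.triangulatePoints(P[0],P[1],np.array(p1,float),np.array(p2,float)).ravel();return X[:3]/X[3]
S=lambda x,y:(310+x/5,180+y/5)
A=lambda x,y:(260+x/5,170+y/5)
print('screwK',tri(s,S(290,236),a,A(240,257)));print('screwF',tri(s,S(376,296),a,A(347,213)))
print('pin',tri(s,S(283,143),a,A(128,217)))
print('railtip far',tri(s,S(270,309),a,A(303,312)),'near',tri(s,S(316,340),a,A(390,290)))
B=lambda x,y:(270+x/4,170+y/4); A0=lambda x,y:(180+x/3.333,170+y/3.333)
print('init screwK',tri(s0,B(432,182),a0,A0(296,181)),'screwF',tri(s0,B(513,213),a0,A0(353,147)))
E
```

```text
screwK [ 0.50181961 -0.10951491  0.06174452]
screwF [ 0.44653665 -0.09537972  0.06299262]
pin [ 0.53121498 -0.14781358  0.08072668]
railtip far [ 0.49299534 -0.08078432  0.040681  ] near [ 0.45921926 -0.06189983  0.04692185]
init screwK [ 0.52954471 -0.20781144  0.02483738] screwF [ 0.47238718 -0.21002123  0.02441735]
```

The lift estimate from the screws (37.7 mm) agrees with the grasp height, so the carrier's underside is now about 37 mm up. Seen close up, the carrier (centre col 372) and the rail (369.5) are parallel and within about 0.5 mm laterally. I'll lower 4 mm and start the insertion.

```bash
python3 -m handwheel '[[0,0.17,-0.02,0,0,0],[-0.3,0.17,-0.02,0,0,0],[-0.6,0.17,-0.02,0,0,0],[-0.9,0.17,-0.02,0,0,0],[-1.2,0.17,-0.02,0,0,0]]'; python3 -c "
from h import *
st(); snap('wrist','w7'); snap('side','s7')
a=load('w7')['color'][0:260,160:480,::-1]; cv2.imwrite('pics/w7c.png',cv2.resize(a,(736,598),interpolation=cv2.INTER_CUBIC))
a=load('s7')['color'][180:300,310:470,::-1]; cv2.imwrite('pics/s7c.png',cv2.resize(a,(800,600),interpolation=cv2.INTER_CUBIC))
"
```

```text
clock: 8.3
eef_pos: [0.4742, -0.1046, 0.0834]
tool_rot: [0.444, -0.55, 0.551, -0.444]
ft_force: [0.2, 0.1, -6.0]
grip_width: 0.023
{'clock': 8.3, 'joint_pos': [-0.2172, 0.3321, -0.2812, 0.9572, 0.0001, 1.5674], 'eef_pos': [0.4742, -0.1046, 0.0834], 'tool_rot': [0.4437, -0.5505, 0.5505, -0.4438], 'ft_force': [0.1707, 0.0949, -5.9669], 'ft_torque': [0.041, 0.0165, 0.0211], 'grip_width': 0.023}
[[-0.212  0.     0.977]
 [-0.977  0.    -0.212]
 [-0.    -1.     0.   ]]
```

View pics/w7c.png

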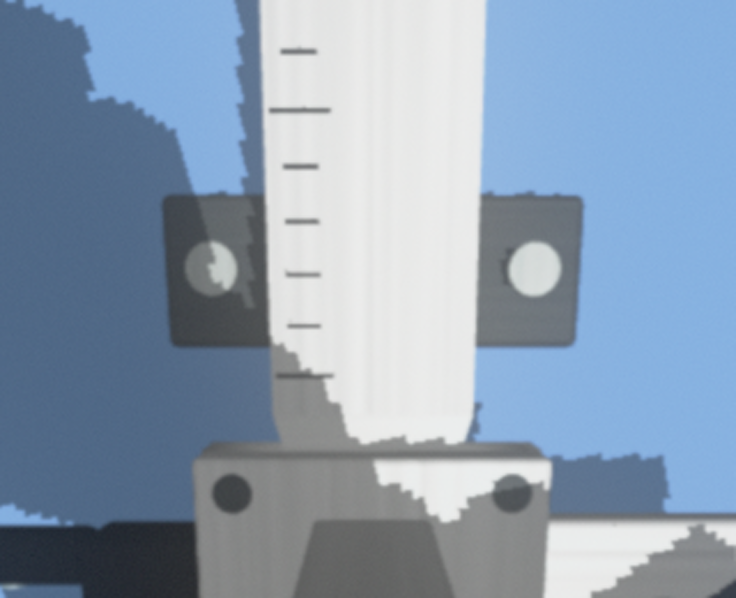

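View pics/s7c.png

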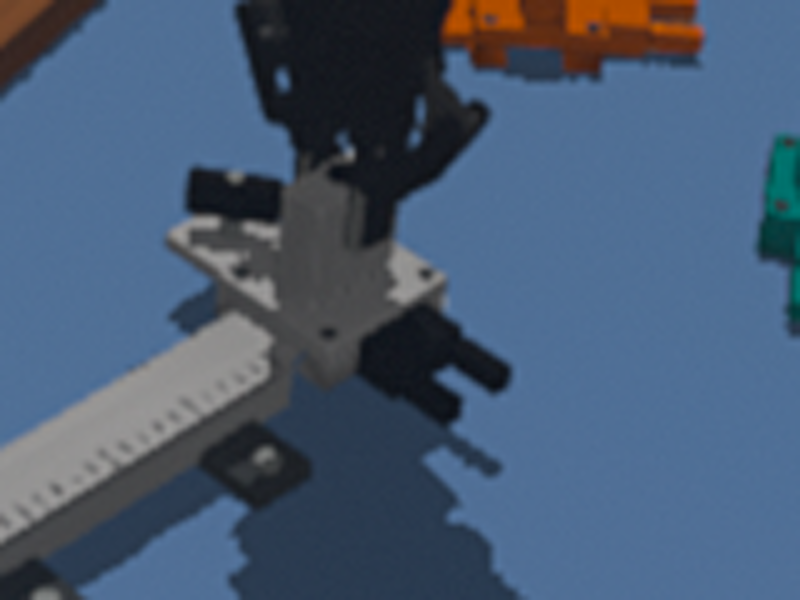

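The nose is about 15 mm in, with no contact force and still centred (rail col 373.5, carrier 372). I'll continue.

```bash
python3 -m handwheel '[[-0.3,0,0,0,0,0],[-0.6,0,0,0,0,0],[-0.9,0,0,0,0,0],[-1.2,0,0,0,0,0],[-1.5,0,0,0,0,0]]'; python3 -c "
from h import *
st(); snap('wrist','w8')
a=load('w8')['color'][0:260,160:480,::-1]; cv2.imwrite('pics/w8c.png',cv2.resize(a,(736,598),interpolation=cv2.INTER_CUBIC))
"
```

```text
clock: 9.02
eef_pos: [0.482, -0.0682, 0.0833]
tool_rot: [0.444, -0.551, 0.551, -0.444]
ft_force: [-0.8, -0.3, -6.3]
grip_width: 0.0232
{'clock': 9.025, 'joint_pos': [-0.1405, 0.3345, -0.2779, 0.9584, -0.0, 1.6445], 'eef_pos': [0.482, -0.0682, 0.0833], 'tool_rot': [0.4437, -0.5506, 0.5506, -0.4437], 'ft_force': [-0.7749, -0.2553, -6.265], 'ft_torque': [0.0176, 0.0365, 0.0235], 'grip_width': 0.0232}
[[-0.213  0.     0.977]
 [-0.977 -0.    -0.213]
 [-0.    -1.     0.   ]]
```

View pics/w8c.png

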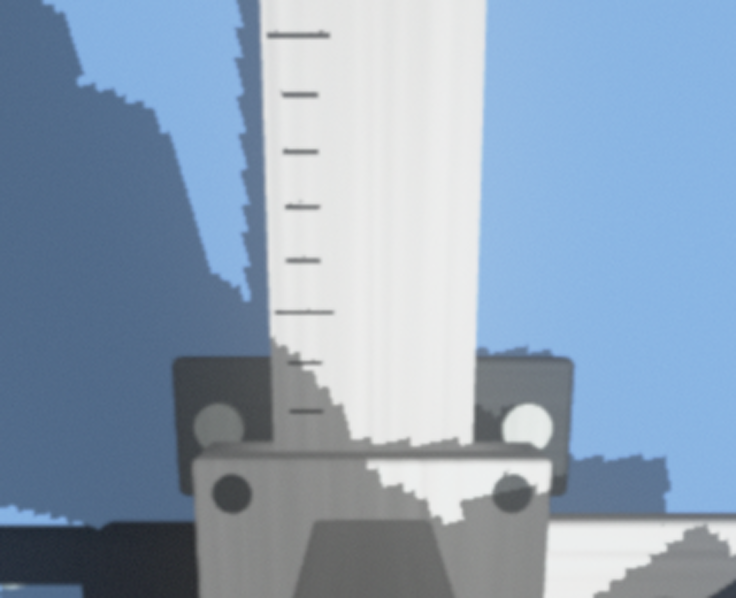

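```bash
python3 -m handwheel '[[-0.5,0,0,0,0,0],[-1.1,0,0,0,0,0],[-1.7,0,0,0,0,0],[-2.3,0,0,0,0,0],[-2.9,0,0,0,0,0]]'; python3 -m handwheel '[[-0.6,0,0,0,0,0],[-1.2,0,0,0,0,0],[-1.8,0,0,0,0,0],[-2.3,0,0,0,0,0],[-2.7,0,0,0,0,0]]';python3 -c "
from h import *
st(); snap('wrist','w9')
a=load('w9')['color'][0:260,160:480,::-1]; cv2.imwrite('pics/w9c.png',cv2.resize(a,(736,598),interpolation=cv2.INTER_CUBIC))
"
```

```text
clock: 9.7
eef_pos: [0.4975, 0.0034, 0.0833]
tool_rot: [-0.444, 0.551, -0.55, 0.444]
ft_force: [-0.3, -0.9, -6.5]
grip_width: 0.0231
clock: 10.32
eef_pos: [0.5119, 0.0689, 0.0833]
tool_rot: [0.444, -0.551, 0.551, -0.444]
ft_force: [0.2, 0.7, -6.9]
grip_width: 0.0231
{'clock': 10.325, 'joint_pos': [0.1339, 0.3861, -0.199, 0.9857, -0.0001, 1.9187], 'eef_pos': [0.5119, 0.0689, 0.0833], 'tool_rot': [0.4438, -0.5505, 0.5506, -0.4437], 'ft_force': [0.1964, 0.7128, -6.863], 'ft_torque': [-0.0633, 0.0233, -0.0685], 'grip_width': 0.0231}
[[-0.212 -0.     0.977]
 [-0.977 -0.    -0.212]
 [ 0.    -1.    -0.   ]]
```

View pics/w9c.png

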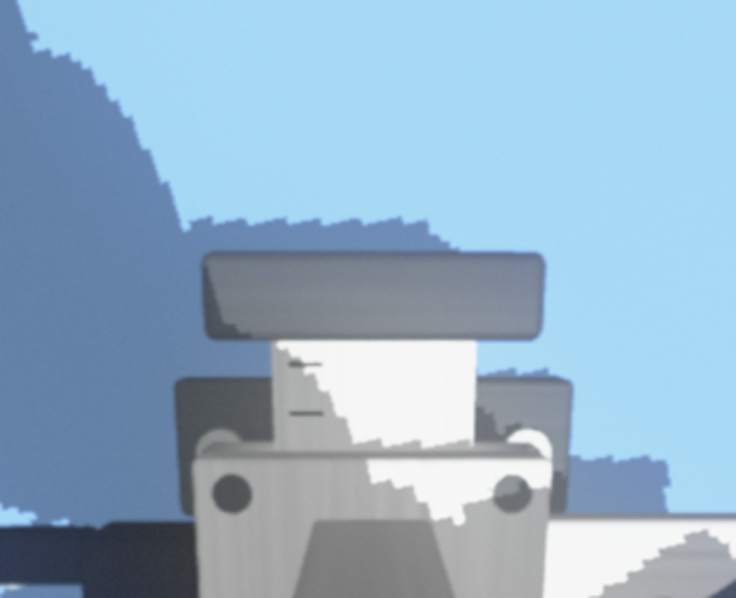

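```bash
python3 -m handwheel '[[-0.4,0,0,0,0,0],[-0.65,0,0,0,0,0],[-0.77,0,0,0,0,0],[-0.82,0,0,0,0,0],[-0.86,0,0,0,0,0]]'
```

```text
clock: 11.0
eef_pos: [0.5162, 0.0889, 0.0833]
tool_rot: [0.444, -0.551, 0.551, -0.443]
ft_force: [-0.6, -0.8, -7.1]
grip_width: 0.0231
```

```bash
python3 -m handwheel '[[-0.02,0.02,0,0,0,0],[-0.04,0.03,0,0,0,0],[-0.05,0.04,0,0,0,0],[-0.06,0.05,0,0,0,0],[-0.06,0.05,0,0,0,0]]'
```

```text
clock: 11.62
eef_pos: [0.5164, 0.0895, 0.0829]
tool_rot: [0.444, -0.55, 0.551, -0.443]
ft_force: [-5.0, -4.4, 2.9]
grip_width: 0.0233
```

```bash
python3 -m handwheel '[[-0.03,0,0,0,0,0],[-0.06,0,0,0,0,0],[-0.08,0,0,0,0,0],[-0.08,0,0,0,0,0],[-0.08,0,0,0,0,0]]'; python3 -c "
from h import *
st(); snap('wrist','w10'); snap('side','s10')
a=load('w10')['color'][0:260,160:480,::-1]; cv2.imwrite('pics/w10c.png',cv2.resize(a,(736,598),interpolation=cv2.INTER_CUBIC))
a=load('s10')['color'][190:310,250:410,::-1]; cv2.imwrite('pics/s10c.png',cv2.resize(a,(800,600),interpolation=cv2.INTER_CUBIC))
"
```

```text
clock: 12.25
eef_pos: [0.5173, 0.0912, 0.0829]
tool_rot: [0.444, -0.55, 0.552, -0.443]
ft_force: [-3.7, -6.4, 2.4]
grip_width: 0.0233
{'clock': 12.25, 'joint_pos': [0.176, 0.4013, -0.1762, 0.9926, -0.0027, 1.9621], 'eef_pos': [0.5173, 0.0912, 0.0829], 'tool_rot': [0.4436, -0.5499, 0.5518, -0.4431], 'ft_force': [-3.6841, -6.3763, 2.3558], 'ft_torque': [-1.1649, 0.5395, 0.0145], 'grip_width': 0.0233}
[[-0.214  0.001  0.977]
 [-0.977 -0.003 -0.214]
 [ 0.002 -1.     0.002]]
```

View pics/w10c.png

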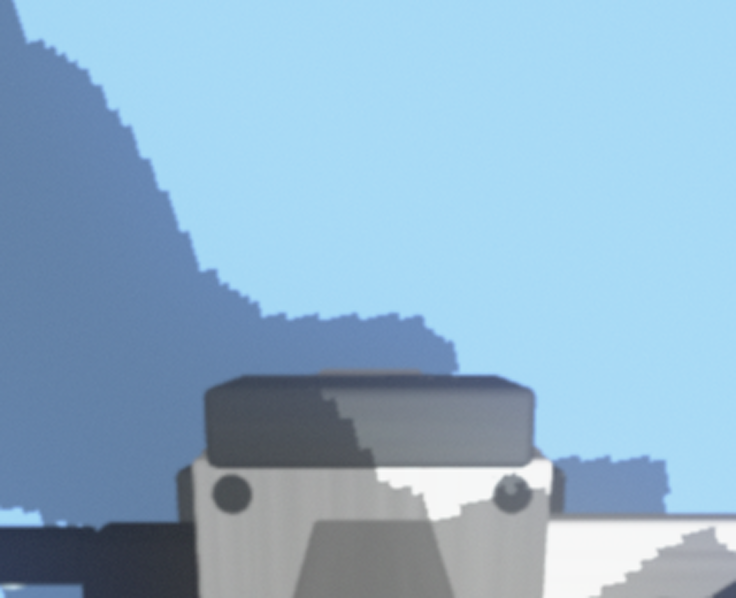

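View pics/s10c.png

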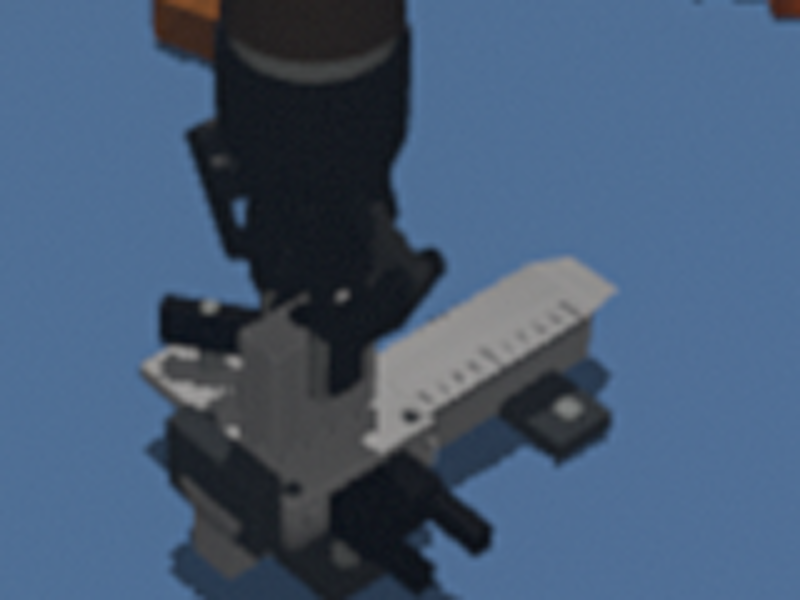

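The carrier is home. It shows contact force and moment, the stop edge overlaps the carrier face in the wrist view, and the TCP works out to rail x of about 56 mm. I'll release it and lift.

```bash
python3 -m handwheel '[[0.03,0,0,0,0,0],[0.03,0,0,0,0,0],[0.03,0,0,0,0,0],[0.03,0,0,0,0,0],[0.03,0,0,0,0,0]]' 0.1; python3 -m handwheel '[[0,-0.8,0,0,0,0],[0,-1.8,0,0,0,0],[0,-2.8,0,0,0,0],[0,-3.8,0,0,0,0],[0,-4.6,0,0,0,0]]' ; python3 -m handwheel '[[0,0,0.5,0,-1,0],[0,0,1.1,0,-2,0],[0,0,1.7,0,-3,0],[0,0,2.2,0,-4,0],[0,0,2.64,0,-5,0]]' -0.5; python3 -m handwheel '[[0,0,0,0,-1,0],[0,0,0,0,-2,0],[0,0,0,0,-3,0],[0,0,0,0,-4,0],[0,0,0,0,-5,0]]';  python3 -m handwheel '[[0,0,0,0,-1,0],[0,0,0,0,-1.8,0],[0,0,0,0,-1.8,0],[0,0,0,0,-1.8,0],[0,0,0,0,-1.8,0]]'; python3 -c "
from h import *
st(); snap('wrist','w11')"
```

```text
clock: 12.98
eef_pos: [0.5169, 0.0919, 0.082]
tool_rot: [-0.444, 0.551, -0.551, 0.444]
ft_force: [-0.1, -0.0, 0.4]
grip_width: 0.0471
clock: 13.6
eef_pos: [0.5171, 0.0919, 0.1982]
tool_rot: [0.443, -0.55, 0.551, -0.444]
ft_force: [0.8, 0.5, -0.4]
grip_width: 0.047
clock: 14.22
eef_pos: [0.5817, 0.0777, 0.1968]
tool_rot: [0.636, -0.31, 0.31, -0.636]
ft_force: [0.3, -0.8, 0.8]
grip_width: 0.0214
clock: 14.85
eef_pos: [0.5813, 0.0778, 0.1969]
tool_rot: [-0.707, 0.012, -0.012, 0.707]
ft_force: [-0.0, -0.7, -0.7]
grip_width: 0.0215
clock: 15.48
eef_pos: [0.5813, 0.0778, 0.197]
tool_rot: [-0.7, -0.096, 0.096, 0.701]
ft_force: [-0.5, -1.4, -0.1]
grip_width: 0.0219
{'clock': 15.475, 'joint_pos': [0.133, 0.4284, 0.1827, 1.3251, 0.0, -0.1404], 'eef_pos': [0.5813, 0.0778, 0.197], 'tool_rot': [-0.7005, -0.0963, 0.0964, 0.7005], 'ft_force': [-0.5266, -1.3964, -0.0569], 'ft_torque': [-0.0112, -0.0071, 0.0097], 'grip_width': 0.0219}
[[ 0.963 -0.    -0.27 ]
 [ 0.27   0.     0.963]
 [-0.    -1.     0.   ]]
```

View pics/w11.png

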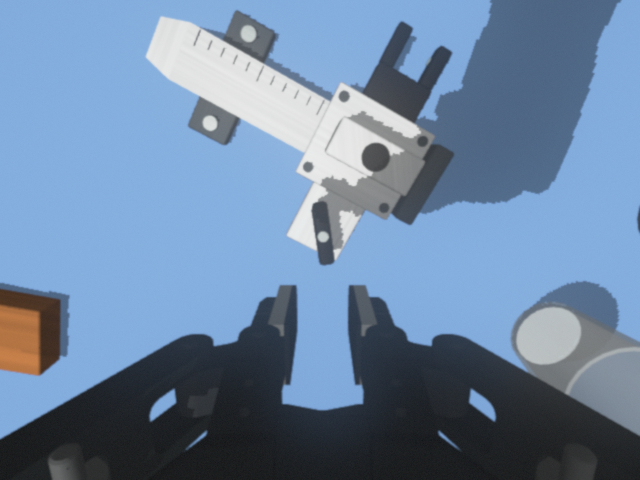

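```bash
python3 - <<'E'
from h import *
c=load('w11'); o=bot.get_obs(); Rm=R.from_quat(o['tool_rot']).as_matrix(); p=np.array(o['eef_pos'])
k=ray(c,322.5,237,.078); print('knob',k)
e=ray(c,318.5,206,.077)-ray(c,326.5,263,.077); print('bar yaw',np.degrees(np.arctan2(e[1],e[0])),np.linalg.norm(e), 'tool x yaw',np.degrees(np.arctan2(Rm[1,0],Rm[0,0])))
print('shift tool units',Rm.T@(k-p)/.025)
s=[ray(c,u,v,.058)[:2] for u,v in ((343.5,97),(308,167),(422.5,141),(384,208))]; print('carrier',np.mean(s,0)); d=s[2]-s[0]+s[3]-s[1];print('yaw',np.degrees(np.arctan2(d[1],d[0])))
u=np.array([.2113,.9774]); print('rail x',-120+1e3*(np.mean(s,0)-[.4798,-.0787])@u)
print('beaker',ray(c,548,335,0), ray(load('scene0'),446,377,0))
E
```

```text
knob [0.58152527 0.07863198 0.078     ]
bar yaw -156.6303378353382 0.04344129956627742 tool x yaw 15.67496932864389
shift tool units [0.01711833 4.76092214 0.03154465]
carrier [0.51707136 0.09312509]
yaw 77.90582373013066
rail x 55.81727851538483
beaker [0.63837185 0.33420029 0.        ] [0.63138221 0.32920186 0.        ]
```

```bash
python3 - <<'E'
from h import *
a=load('w11')['color'][185:285,260:380,::-1]; cv2.imwrite('pics/w11c.png',cv2.resize(a,(720,600),interpolation=cv2.INTER_CUBIC))
E
```

```text
(no output)
```

View pics/w11c.png

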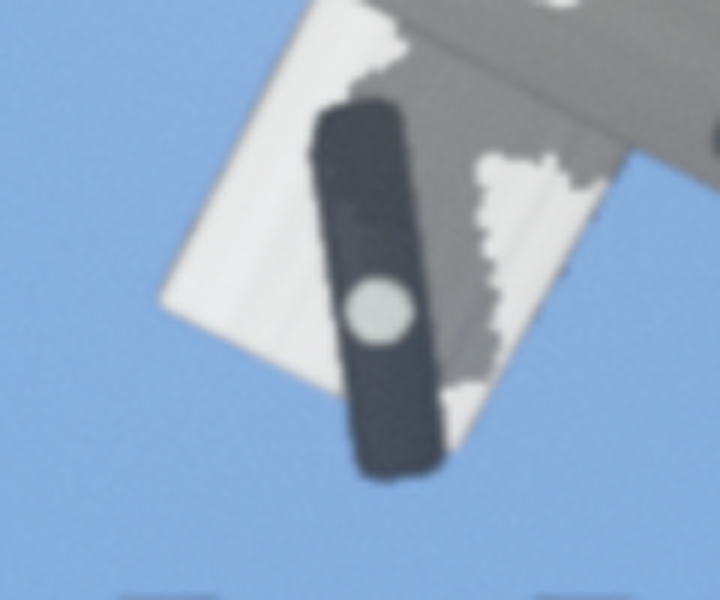

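The bar lies about 7° counter-clockwise of the tool (q is about 0.1), and the pin is within 1 mm of the tool axis. The carrier measures rail x 55.8, so it is home. I'll align with the bar and descend.

```bash
python3 -m handwheel '[[0,0.8,0.03,0,-0.7,0],[0,1.8,0.03,0,-0.7,0],[0,2.8,0.03,0,-0.7,0],[0,3.7,0.03,0,-0.7,0],[0,4.5,0.03,0,-0.7,0]]'; python3 -m handwheel '[[0,0.4,0,0,0,0],[0,0.8,0,0,0,0],[0,1.1,0,0,0,0],[0,1.26,0,0,0,0],[0,1.26,0,0,0,0]]'; python3 -c "
from h import *
st(); snap('wrist','w12')"
```

```text
clock: 16.15
eef_pos: [0.5809, 0.0785, 0.0837]
tool_rot: [-0.693, -0.139, 0.139, 0.693]
ft_force: [-0.7, 0.6, -0.3]
grip_width: 0.0212
clock: 16.77
eef_pos: [0.5811, 0.0785, 0.053]
tool_rot: [-0.693, -0.139, 0.139, 0.693]
ft_force: [0.2, -0.1, -0.8]
grip_width: 0.0212
{'clock': 16.775, 'joint_pos': [0.1342, 0.5397, -0.0347, 0.9964, 0.0, -0.2623], 'eef_pos': [0.5811, 0.0785, 0.053], 'tool_rot': [-0.6933, -0.1392, 0.1393, 0.6933], 'ft_force': [0.1703, -0.087, -0.7743], 'ft_torque': [0.0222, -0.0365, 0.0154], 'grip_width': 0.0212}
[[ 0.922 -0.    -0.386]
 [ 0.386 -0.     0.922]
 [-0.    -1.     0.   ]]
```

View pics/w12.png

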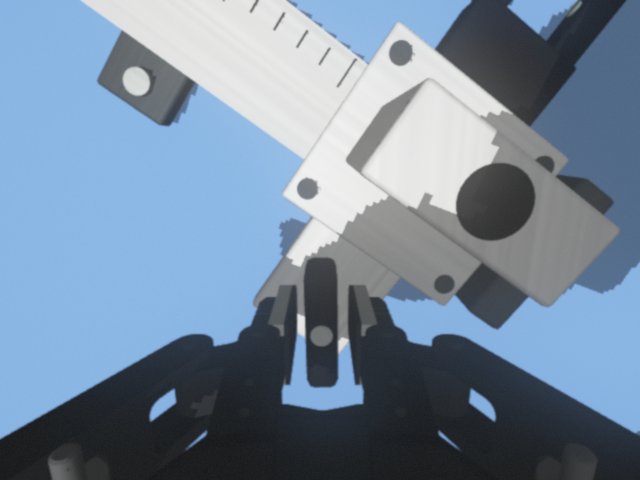

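The bar (col 322) is centred between the pads and the ledge is clear below. I'll close, nudge toward the stop, then turn clockwise.

```bash
python3 -m handwheel '[[0,0,0,0,0,0],[0,0,0,0,0,0],[0,0,0,0,0,0],[0.03,0,0.04,0,0,0],[0.06,0,0.08,0,0,0]]' -1; python3 -m handwheel '[[0,0,0,0,0.4,0],[0,0,0,0,0.8,0],[0,0,0,0,1.2,0],[0,0,0,0,1.6,0],[0,0,0,0,2,0]]'; python3 -c "
from h import *
st(); snap('wrist','w13')"
```

```text
clock: 17.45
eef_pos: [0.5817, 0.0786, 0.0535]
tool_rot: [0.695, 0.139, -0.139, -0.692]
ft_force: [-0.7, -9.5, 5.2]
grip_width: 0.0109
clock: 18.08
eef_pos: [0.5817, 0.0786, 0.0535]
tool_rot: [0.708, 0.015, -0.015, -0.705]
ft_force: [0.4, -7.1, 5.0]
grip_width: 0.0111
{'clock': 18.075, 'joint_pos': [0.1365, 0.5405, -0.0319, 0.9988, -0.0042, 0.0929], 'eef_pos': [0.5817, 0.0786, 0.0535], 'tool_rot': [0.7084, 0.0154, -0.0154, -0.7054], 'ft_force': [0.3515, -7.1194, 5.0133], 'ft_torque': [-1.4658, 0.2598, 0.091], 'grip_width': 0.0111}
[[ 0.999  0.    -0.044]
 [ 0.044 -0.004  0.999]
 [-0.    -1.    -0.004]]
```

View pics/w13.png

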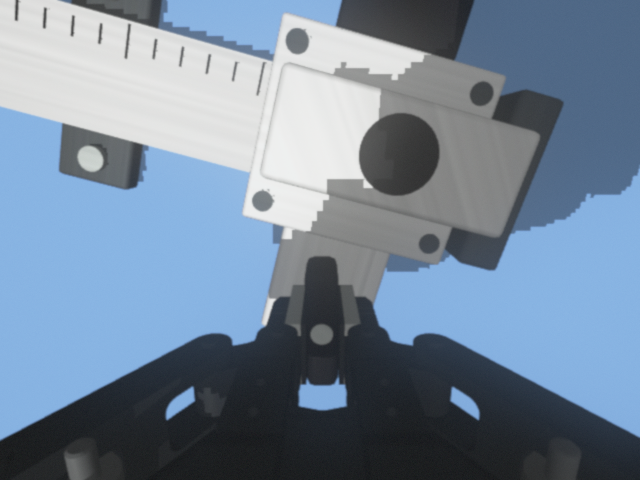

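```bash
python3 -m handwheel '[[0,0,0,0,0.45,0],[0,0,0,0,0.9,0],[0,0,0,0,1.35,0],[0,0,0,0,1.8,0],[0,0,0,0,2.2,0]]'; python3 -m handwheel '[[0,0,0,0,0.4,0],[0,0,0,0,0.8,0],[0,0,0,0,1.2,0],[0,0,0,0,1.6,0],[0,0,0,0,2,0]]'; python3 -m handwheel '[[0,0,0,0,0.25,0],[0,0,0,0,0.5,0],[0,0,0,0,0.75,0],[0,0,0,0,1.0,0],[0,0,0,0,1.2,0]]'; python3 -c "
from h import *
st(); snap('wrist','w14')"
```

```text
clock: 18.75
eef_pos: [0.5818, 0.0787, 0.0535]
tool_rot: [0.698, -0.119, 0.12, -0.695]
ft_force: [-0.4, -7.9, 4.1]
grip_width: 0.0108
clock: 19.38
eef_pos: [0.5818, 0.0787, 0.0535]
tool_rot: [0.667, -0.238, 0.24, -0.664]
ft_force: [-0.9, -7.4, 4.7]
grip_width: 0.0109
clock: 20.0
eef_pos: [0.5823, 0.079, 0.0536]
tool_rot: [0.638, -0.306, 0.308, -0.636]
ft_force: [0.9, -6.9, 4.3]
grip_width: 0.0109
{'clock': 20.0, 'joint_pos': [0.1367, 0.5406, -0.0314, 0.998, -0.0037, 1.0343], 'eef_pos': [0.5823, 0.079, 0.0536], 'tool_rot': [0.638, -0.3058, 0.3077, -0.6362], 'ft_force': [0.881, -6.9376, 4.2741], 'ft_torque': [-1.3171, 0.0356, 0.2147], 'grip_width': 0.0109}
[[ 0.624  0.001  0.782]
 [-0.782 -0.004  0.624]
 [ 0.004 -1.    -0.001]]
```

View pics/w14.png

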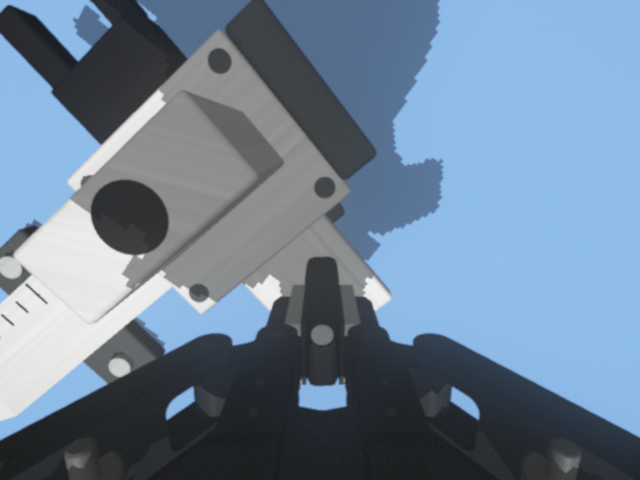

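```bash
python3 -m handwheel '[[0,0,0,0,0.1,0],[0,0,0,0,0.2,0],[0,0,0,0,0.3,0],[0,0,0,0,0.4,0],[0,0,0,0,0.4,0]]'; python3 -c "
from h import *
st()"
```

```text
clock: 20.68
eef_pos: [0.5822, 0.0784, 0.0536]
tool_rot: [0.628, -0.327, 0.329, -0.625]
ft_force: [1.0, -9.2, 5.0]
grip_width: 0.0107
{'clock': 20.675, 'joint_pos': [0.1366, 0.5406, -0.0315, 0.9983, -0.0052, 1.1007], 'eef_pos': [0.5822, 0.0784, 0.0536], 'tool_rot': [0.6279, -0.3266, 0.329, -0.6251], 'ft_force': [0.9608, -9.2484, 5.0318], 'ft_torque': [-1.7296, 0.0378, 1.0228], 'grip_width': 0.0107}
[[ 0.57   0.001  0.822]
 [-0.822 -0.005  0.57 ]
 [ 0.005 -1.    -0.002]]
```

The moment jumped from 0.21 to 1.02 N m, so the knob is at its end stop. I'll open slightly, rise, and check.

```bash
python3 -m handwheel '[[0,0,0,0,0,0],[0,0,0,0,0,0],[0,0,0,0,0,0],[0,0,0,0,0,0],[0,0,0,0,0,0]]' -0.5;  python3 -m handwheel '[[0,-0.5,0,0,0,0],[0,-1.4,0,0,0,0],[0,-2.6,0,0,0,0],[0,-3.8,0,0,0,0],[0,-5,0,0,0,0]]'; python3 -c "
from h import *
st(); snap('wrist','w15'); snap('scene','c15'); snap('side','s15')"
```

```text
clock: 21.3
eef_pos: [0.5817, 0.0811, 0.053]
tool_rot: [-0.626, 0.328, -0.328, 0.626]
ft_force: [0.0, 0.4, 0.5]
grip_width: 0.0216
clock: 21.92
eef_pos: [0.5819, 0.0809, 0.1802]
tool_rot: [-0.626, 0.328, -0.328, 0.627]
ft_force: [-0.1, -0.6, -0.9]
grip_width: 0.0214
{'clock': 21.925, 'joint_pos': [0.1382, 0.4378, 0.1526, 1.2844, 0.0001, 1.103], 'eef_pos': [0.5819, 0.0809, 0.1802], 'tool_rot': [-0.6261, 0.3277, -0.3284, 0.6267], 'ft_force': [-0.1494, -0.5761, -0.8569], 'ft_torque': [0.0151, 0.0036, -0.019], 'grip_width': 0.0214}
[[ 0.57   0.001  0.822]
 [-0.822  0.     0.57 ]
 [ 0.001 -1.     0.001]]
```

View pics/w15.png

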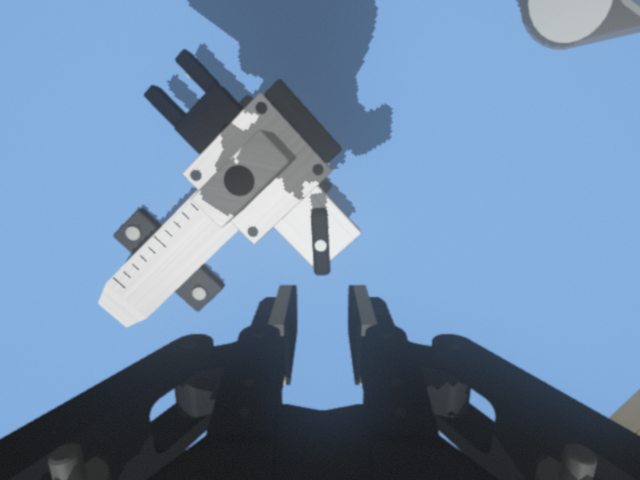

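View pics/c15.png

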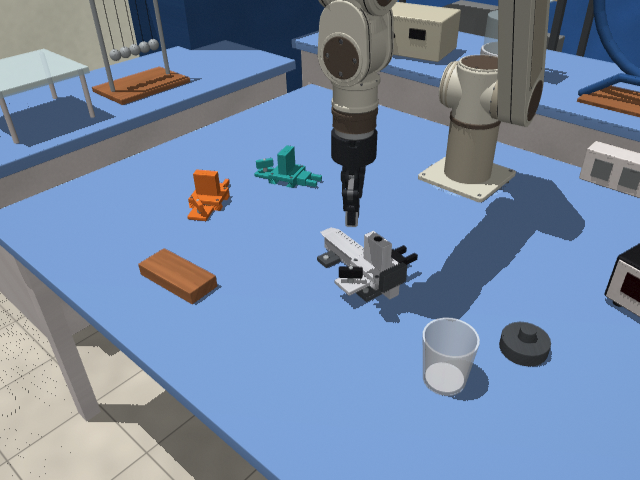

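```bash
python3 - <<'E'
from h import *
c=load('w15')
s=[ray(c,u,v,.058)[:2] for u,v in ((261,107),(196,175),(318,169.5),(253,232))]; m=np.mean(s,0)
u=np.array([.2113,.9774]); print('carrier',m,'rail x',-120+1e3*(m-[.4798,-.0787])@u)
d=s[0]-s[1]+s[2]-s[3];yc=np.degrees(np.arctan2(d[1],d[0]));print('yaw',yc)
e=ray(c,321.5,272,.077)-ray(c,318.5,196,.077);yb=np.degrees(np.arctan2(e[1],e[0]));print('bar yaw',yb,np.linalg.norm(e),'q',.7-np.radians(yb-(yc-90)))
a=c['color'][60:290,150:400,::-1]; cv2.imwrite('pics/w15c.png',cv2.resize(a,(650,598),interpolation=cv2.INTER_CUBIC))
a=load('s15')['color'][190:310,250:410,::-1]; cv2.imwrite('pics/s15c.png',cv2.resize(a,(800,600),interpolation=cv2.INTER_CUBIC))
E
```

```text
carrier [0.51759785 0.09279139] rail x 55.60236755045497
yaw 78.01586622967723
bar yaw -53.23622150162028 0.05371693523505892 q 1.4199847542326993
```

View pics/w15c.png

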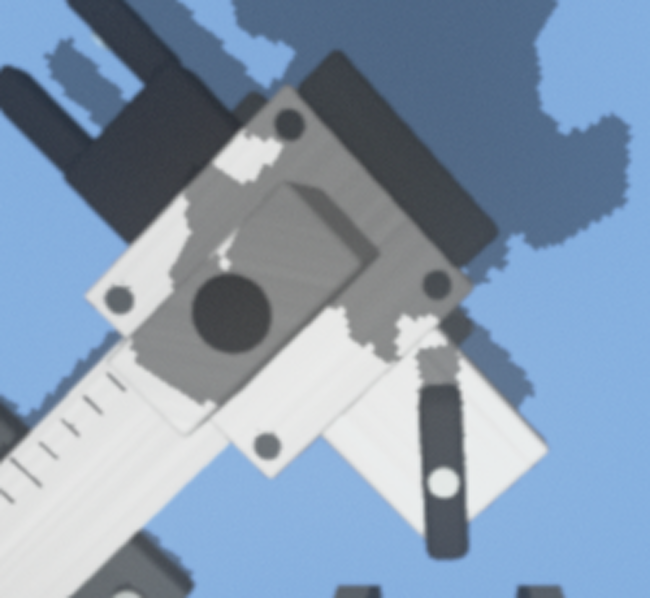

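View pics/s15c.png

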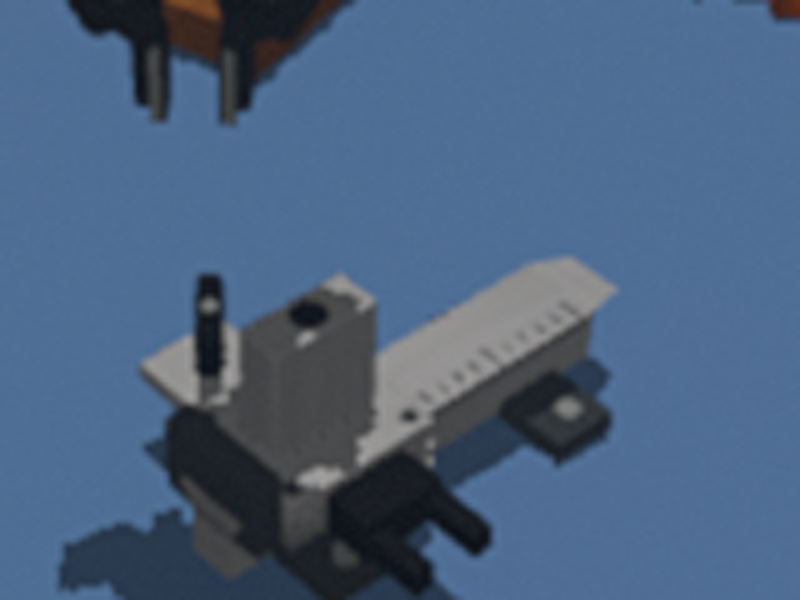

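```bash
python3 -c "
from h import *
print(bot.job_done()); st()"
```

```text
the job is handed in; nothing more can be done
None
the job is handed in; nothing more can be done
```

The aluminium carrier is on the rail, fully home against the stop, and its clamp is tightened to the end. I handed the job in at about 22 s, with the gripper open and clear above; the hand-in reports no verdict.

**Last checks**
- **Carrier:** it measures at rail x ≈ 55.6 mm (home is 55 mm), its heading is within about 0.2° of the rail's, and there is no visible gap to the stop.
- **Knob:** the moment jumped from 0.21 to 1.02 N m at the end of the turn. The final picture gives q ≈ 1.42, which matches the 1.4 end within measuring error.
- **Bystanders:** the weight, beaker and wooden block look unmoved in the last scene picture, as do the orange and turquoise look-alikes.
- **Forces:** every reading I took was about 11 N or less, but I only sampled at the end of each move.

**Disagreements**
- The fixed cameras put the rail tip about 3 mm to one side of where the wrist camera did. I used the close wrist view, and the carrier slid on without resistance.
- The two readings of the knob's start angle differed, at 0.2 and 0.1 rad. I re-aligned to the closer one before gripping.

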